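# Park the key-cutter carriage at its loading end

### The job

The carriage of the key-cutting machine stands locked at the cutter; bring it to its loading position so that the keys can be changed. Press the red lock button on the carriage down with the fingertips and, keeping it held down all the way, slide the carriage along its guide bars until it meets the end stop at the other end, then let the button spring up so that the lock catches there. It is a push of the fingertips only: the brush, the bit key and the oil bottle on the mat are not picked up or shifted.

Things in the scene. Friction and masses are not known exactly. Their poses are not given: they have to be found in the camera images.
- key_machine: Key-cutting machine fixed on the bench; stands and is turned differently each time. Graphite base 400 x 400 mm, 45 mm high; magenta motor housing, 205 mm high, along its +y side from y = 212 mm. Origin: on the bench, under the middle of the button's path. +x: the way the carriage must slide, from the cutter wheel to the loading end; +y: from the button to the motor housing; z up
- button_top (a point): Centre of the flat top of the red lock button on the carriage: round cap, 34 mm diameter, ribbed top, at y = 0 of the machine, 113 mm above the bench when up. It stands on a black lock housing 56 x 60 mm, top 100 mm above the bench (102 mm at the steel ring round the cap), and travels straight down
- lock_button (a joint): How far the lock button is pressed, m: 0 up, 0.007 fully down. Spring: 2 N at first, 5.5 N fully down. The lock tooth under it is out of its slot from 0.004 on. Let go between the slots, the tooth rubs under the latch strip and the button stays at about 0.004; it springs up fully only over a slot
- carriage (a joint): Position of the carriage on the guide bars, m: 0 locked at the cutter (1.5 mm play), 0.120 against the end stop at the loading end, over the second slot, which the tooth can enter from 0.117 on. Mass about 0.9 kg, friction about 1 N: fingertips pressing the button drag the carriage along by friction
- end_stop (a point): Middle between the faces of the two round rubber buffers of the end stop at the loading end, 78 mm above the bench, 110 mm to machine +y of the button's path. The leading end of the carriage lies 90 mm ahead (machine +x) of the button's centre, so at the stop the button's centre is 90 mm short of this point along machine x
- grip_ball (a point): Centre of the black ball (28 mm diameter) on the carriage's hand grip, 66 mm to machine -y of the button, 89 mm above the bench; rides with the carriage, need not be touched
- vise_knobs (a point): Middle between the two black vise knobs (30 mm diameter, 100 mm apart along machine x), at their top, 144 mm above the bench: the highest parts of the carriage, 110 mm to machine +y of the button; they ride with it and need not be touched
- brush: Flat brush with a yellow handle, about 170 mm long, lying on the black rubber mat (340 x 154 mm, 4 mm thick) in front (-y) of the machine's base, loose; long axis x. To be left alone
- bit_key: Steel bit key about 80 mm long, lying on the mat, loose; origin between bow and bit, shaft along x. To be left alone
- oiler: White oil bottle with a red cap, 38 mm diameter, 95 mm high, standing on the mat, loose; origin under its centre. To be left alone

How it is judged:
By the outcome, as a careful person would: the job done as asked, in the order asked, and still so for the second after the job is handed in, with the robot touching nothing.
It also fails if it takes over 35 s, if anything falls off the work surface, if the arm or the gripper's body presses on something with over 40 N, if the wrist force passes 120 N, or if a joint passes its speed limit or range.

### The arm

A 6-joint arm with a two-finger parallel gripper is mounted at the origin on the work surface. World frame = base frame: x ahead of the robot, y to its left, z up, the work surface at z = 0. Lengths are in m, angles in rad, forces in N, time in s.
With the tool pointing down it reaches from about 0.375 to 0.9 m from the base axis. Payload 3.1 kg.
Tool frame: the origin (TCP) lies between the finger pads; the fingertips stand 22 mm ahead of it and the grasp point (between the pads) lies 3 mm ahead of it; z points along the fingers, y is the line along which they close (so a half turn about z gives the same grasp; the last joint's range is limited). The gripper opens to 87 mm and grips with 3 to 60 N. Pads are 19 mm wide; open, the fingers measure 117 mm over their backs; the gripper's body (75 mm by 190 mm) begins 51 mm behind the grasp point.
Start: joints at [-1.379, 0.527, 1.433, -0, 1.181, -0.178], TCP at [0.226, -0.582, 0.245] pointing down, gripper open.
Joint ranges: [-3.08, 3.08], [-0.75, 2.2], [0.22, 2.44], [-1.43, 4.57], [0, 2.65], [-2.85, 2.85]. Speed limits (rad/s): [2.79, 2.79, 3.14, 3.14, 3.14, 3.14].

### API

Orientations are given as a unit quaternion [x, y, z, w].
In Python, from rig import robot gives the robot as it stands.
- The arm moves only by the tool move_arm, never from a script. Its argument "series" is text: rows parted by semicolons, each of 6 numbers parted by spaces: the shift along the tool's x, y, z in mm, then the turn, a rotation vector about the tool's x, y, z in degrees. In form: dx dy dz ax ay az; .... A call has 1 to 8 rows; each row is the pose to reach, as a shift and turn from the pose commanded when the call began, along the tool's axes at that moment; what a row does not reach only later rows make up. A row lasts 1/12 s, in which the tool goes at most 41.7 mm and 7.16 degrees, less where a joint would pass 70% of its speed; a pose out of reach is approached as far as the arm can. A call with a gripper value outside its range is refused whole. "jaw" is the opening, from 0 (shut) to 1 (fully open), set as the call begins (left out, the last holds). The fingers move at their own pace and stop on an object; "newtons" is the grip in N (left out, the last holds). Time passes only in rows, so rows that repeat a pose let the fingers close. It gives the time, the measured TCP pose, the force, the opening and the grip force at its end, in the units of the state.
- robot.get_obs(): the state, without advancing time (a new reading comes with each control period).
- robot.camera(name): name is "side" or "top"; returns a dict with "img" (480x640x3 uint8, red, green, blue), "mtx" (3x3 intrinsics, pixels), "distortion" ([k1, k2, p1, p2, k3] as OpenCV has them; the pictures are not rectified), "world_to_cam" (4x4, takes a point from world to camera coordinates). Camera axes: x right, y down, z forward; pixel columns grow to the right and rows downward; lengths in m; the calibration is good to about 2 mm. A picture is of the moment at which its call begins. There is no depth.
- robot.hand_in(): hands the job in; it is judged then, once.
Trained networks look in a picture, given as the dict that the camera call returned (one of the last four; its "shot" number tells which), for a name from the list of things; names that differ only in an ending like _2 or _b are one class to them, and where a whole thing is asked for, a point or a joint stands for the part that bears it (a point fixed in the world has none). Each returns a list of dicts, best first, with "p" (0 to 1); they miss things now and then, are a little off and sometimes report something else, mostly with a low value. They report only what shows in the picture. A call takes as long as a camera call.
- robot.search_frame(picture, thing): "xyz" ([x, y, z] in m, in world coordinates, good to about 4 mm: the middle of the surface that is visible of it).
- robot.tip_of(picture, thing): "xyz" ([x, y, z] in m, in world coordinates, good to about 4 mm: a listed point, or the origin of a listed thing).
The state is a dict: "time": time; "q": joint angles; "joint_velocities": joint speeds; "joint_torque": joint torques, N m; "position": TCP position; "tool_rot": TCP orientation; "ft_force": force on the tool from outside, world axes, zero at the start; "moment": the same for the moment, N m; "grip_width": finger opening in m; "grip_force": force on a finger pad.
Only numpy, scipy, OpenCV 4.12 (cv2) and the standard library are available. Lean on these libraries where they do the work, as an engineer would, in place of code of your own. Each camera call takes 0.05 s, during which the arm holds its last target. There are 200 camera calls.

## Working session

There is one attempt and no reset: what is moved stays moved. The work goes in short steps, Python scripts to look and compute and a tool call to move; the robot and the scene stay as the last step left them, time stands still between calls to the robot, and variables do not carry over. Pictures are saved under pics/ and viewed, at most 10 in all, crops included, and the job is handed in when it is done.

Besides the shell and the picture viewer there is one more tool, called by a JSON object that holds its "fn" and its "kwargs". move_arm: Moves the arm, as the interface text tells. Its arguments: {"type":"object","properties":{"series":{"type":"string"},"jaw":{"type":"number"},"newtons":{"type":"number"}},"required":["series"]}

```bash
mkdir -p pics; python3 - <<'E'
from rig import robot
import cv2,numpy as np
np.set_printoptions(precision=4,suppress=True)
for n in ["top","side"]:
    c=robot.camera(n); cv2.imwrite(f"pics/{n}0.png",c["img"][:,:,::-1])
    for t in ["button_top","end_stop","grip_ball","vise_knobs","key_machine","oiler"]:
        r=robot.tip_of(c,t); print(n,t,[(np.round(d["xyz"],4),round(d["p"],2)) for d in r[:2]])
o=robot.get_obs(); print(o["time"],o["position"],o["tool_rot"],o["ft_force"],o["grip_width"])
E
```

```text
top button_top [(array([ 0.5153, -0.0519,  0.1136]), 0.81), (array([ 0.5724, -0.2287,  0.0031]), 0.24)]
top end_stop [(array([0.7188, 0.081 , 0.0766]), 0.72)]
top grip_ball [(array([ 0.5225, -0.1193,  0.0879]), 0.67)]
top vise_knobs [(array([0.5035, 0.0612, 0.1447]), 0.69)]
top key_machine [(array([ 0.5785, -0.0483, -0.0012]), 0.94)]
top oiler [(array([ 0.7212, -0.1927,  0.0025]), 0.91)]
side button_top [(array([ 0.5191, -0.0516,  0.1097]), 0.62)]
side end_stop [(array([0.7145, 0.076 , 0.0788]), 0.91)]
side grip_ball [(array([ 0.5203, -0.1204,  0.09  ]), 0.96), (array([0.5036, 0.0601, 0.1443]), 0.38)]
side vise_knobs [(array([0.5073, 0.0573, 0.1417]), 0.95)]
side key_machine [(array([ 0.5755, -0.0485, -0.0018]), 0.95)]
side oiler [(array([ 0.7281, -0.1895, -0.0002]), 0.57)]
0.7 [ 0.2265 -0.5825  0.2446] [ 0.9829  0.1843 -0.      0.    ] [-0.6003 -0.3948 -0.5573] 0.08681231718718899
```

View pics/top0.png

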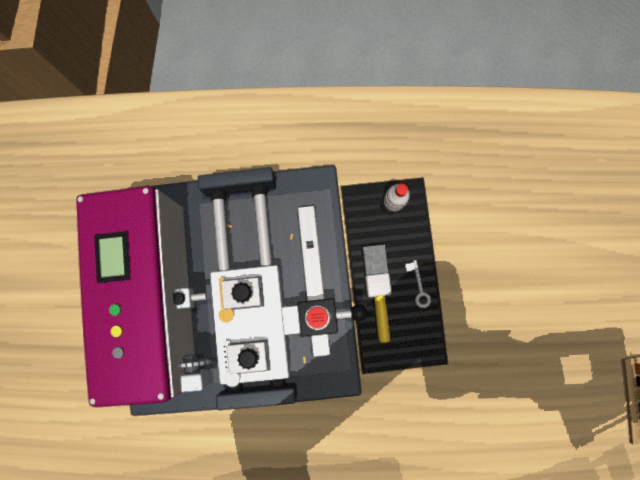

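View pics/side0.png

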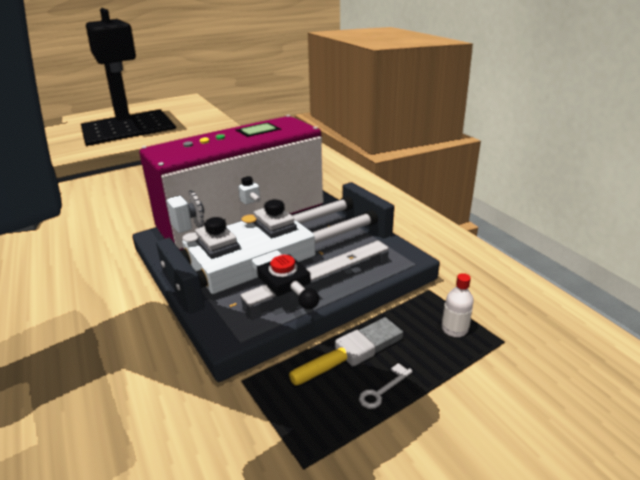

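The networks' points agree with the pictures: the button is at about (317,318) in the top view, and the free bars lead up the image. The machine's yaw comes out at about 5° from knobs to ball and from knobs to stop. I'll approach with the jaw shut.

{"fn": "move_arm", "kwargs": {"series": "29 -24 0 0 0 0; 58 -49 0 0 0 0; 87 -73 0 0 0 0; 115 -98 0 0 0 0; 144 -122 0 0 0 0; 173 -146 0 0 0 0; 202 -171 0 0 0 0; 231 -195 0 0 0 0", "jaw": 0, "newtons": 20}}

```text
time: 1.37
position: [0.3717, -0.3153, 0.2448]
tool_rot: [0.983, 0.184, 0.0, 0.0]
ft_force: [0.8, -0.9, 0.5]
grip_width: 0.042
grip_force: 0.0
```

{"fn": "move_arm", "kwargs": {"series": "33 -28 0 0 0 3; 66 -56 0 0 0 6; 99 -84 0 0 0 9; 132 -112 0 0 0 12; 165 -140 0 0 0 16; 198 -168 20 0 0 16; 231 -195 50 0 0 16; 231 -195 75 0 0 16"}}

```text
time: 2.03
position: [0.5199, -0.0495, 0.1727]
tool_rot: [0.999, 0.047, 0.005, 0.001]
ft_force: [1.1, -0.9, 0.4]
grip_width: 0.0009
grip_force: 0.0
```

```bash
cat > m.py <<'E'
from rig import robot
import cv2,numpy as np
from scipy.spatial.transform import Rotation as R
np.set_printoptions(precision=4,suppress=True)
def look(tag):
    o=robot.get_obs(); p=np.array(o["position"]); r=R.from_quat(o["tool_rot"])
    print(o["time"],p,r.as_matrix()[:,0],"F",o["ft_force"],o["grip_width"])
    for n in ["top","side"]:
        c=robot.camera(n); cv2.imwrite(f"pics/{n}{tag}.png",c["img"][:,:,::-1])
        for t in ["button_top","end_stop","grip_ball","vise_knobs"]:
            for d in robot.tip_of(c,t)[:1]:
                x=np.array(d["xyz"]); print(n,t,x,round(d["p"],2),"tool mm",1000*r.inv().apply(x-p))
E
python3 -c "import m;m.look(1)"
```

```text
2.0333 [ 0.5199 -0.0495  0.1727] [0.9955 0.0942 0.01  ] F [ 1.0637 -0.8554  0.3607] 0.0008892418293601836
top end_stop [0.7179 0.08   0.0751] 0.66 tool mm [ 208.3121 -110.5918   99.3086]
top vise_knobs [0.5028 0.0607 0.1463] 0.75 tool mm [  -6.9295 -111.4041   25.9578]
side button_top [ 0.5166 -0.0505  0.1079] 0.67 tool mm [-4.0456  0.4801 64.7398]
side end_stop [0.7143 0.0815 0.0802] 0.8 tool mm [ 204.9204 -112.4081   94.1688]
side grip_ball [ 0.5232 -0.1177  0.09  ] 0.86 tool mm [-3.9817 67.9465 82.8532]
side vise_knobs [0.5031 0.0554 0.1424] 0.78 tool mm [  -7.1687 -106.1117   29.8723]
```

{"fn": "move_arm", "kwargs": {"series": "0 0 15 0 0 0; 0 0 27 0 0 0; 0 0 27 0 0 0; 0 0 27 0 0 0"}}

```text
time: 2.87
position: [0.5154, -0.0525, 0.1438]
tool_rot: [0.999, 0.045, -0.0, 0.0]
ft_force: [0.9, -0.4, 0.4]
grip_width: 0.0005
grip_force: 0.0
```

```bash
python3 -c "import m;m.look(2)"; python3 -c "
import cv2;a=cv2.imread('pics/side2.png')[180:340,180:400];b=cv2.imread('pics/top2.png')[240:400,210:430]
cv2.imwrite('pics/c2.png',cv2.resize(cv2.vconcat([a,b])[:, :],None,fx=1.8,fy=1.8,interpolation=2))"
```

```text
2.8667 [ 0.5154 -0.0525  0.1438] [ 0.9959  0.0904 -0.    ] F [ 0.9361 -0.4197  0.4134] 0.0004850803330428817
top end_stop [0.717  0.083  0.0745] 0.57 tool mm [ 213.0231 -116.7119   69.2668]
top vise_knobs [0.5021 0.0605 0.1478] 0.83 tool mm [  -3.0316 -113.7271   -4.0311]
side button_top [ 0.5192 -0.048   0.1124] 0.72 tool mm [ 4.1922 -4.1257 31.369 ]
side end_stop [0.7188 0.0794 0.078 ] 0.56 tool mm [ 214.4903 -112.9639   65.7668]
side grip_ball [ 0.5216 -0.1183  0.0898] 0.57 tool mm [ 0.2286 66.1034 53.9691]
side vise_knobs [0.5038 0.0588 0.1429] 0.79 tool mm [  -1.4922 -111.8804    0.8689]
```

View pics/c2.png

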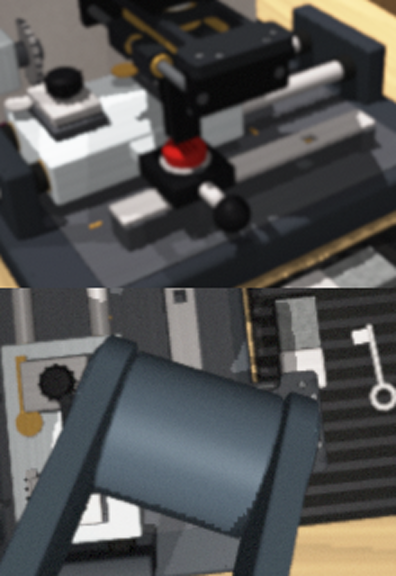

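The closed fingertips stand over the red cap (side crop at about (183,152)). Now I press.

{"fn": "move_arm", "kwargs": {"series": "1 -2 5 0 0 0; 1 -2 9 0 0 0; 1 -2 12 0 0 0; 1 -2 14 0 0 0; 1 -2 16 0 0 0; 1 -2 16 0 0 0; 1 -2 16 0 0 0"}}

```text
time: 3.95
position: [0.5174, -0.0497, 0.1283]
tool_rot: [0.999, 0.046, 0.001, 0.0]
ft_force: [-0.1, 2.4, 8.5]
grip_width: 0.0008
grip_force: 4.5
```

{"fn": "move_arm", "kwargs": {"series": "0 0 1 0 0 0; 0 0 1 0 0 0; 0 0 1 0 0 0"}}

```text
time: 4.2
position: [0.5178, -0.0496, 0.1282]
tool_rot: [0.999, 0.046, 0.002, 0.0]
ft_force: [-0.7, 3.5, 15.1]
grip_width: 0.0007
grip_force: 7.5
```

The button is at the bottom, with 15 N on the fingertips. Now I slide, keeping that pressure.

{"fn": "move_arm", "kwargs": {"series": "2 0 0 0 0 0; 6 0 0 0 0 0; 12 0 0 0 0 0; 19 0 0 0 0 0; 26 0 0 0 0 0; 33 0 0 0 0 0; 38 0 0 0 0 0; 40 0 0 0 0 0"}}

```text
time: 4.87
position: [0.5582, -0.0457, 0.1283]
tool_rot: [0.999, 0.046, 0.002, -0.0]
ft_force: [-2.1, 2.3, 14.4]
grip_width: 0.0007
grip_force: 7.3
```

```bash
python3 -c "import m;m.look(3)"
```

```text
4.8667 [ 0.5582 -0.0457  0.1283] [0.9958 0.0911 0.0041] F [-2.0869  2.308  14.4114] 0.0006568725999245607
top end_stop [0.7197 0.084  0.0754] 0.76 tool mm [ 172.4363 -114.5002   53.5536]
top vise_knobs [0.5438 0.0645 0.1448] 0.81 tool mm [  -4.2259 -111.0955  -16.5628]
side button_top [ 0.5597 -0.0459  0.1036] 0.74 tool mm [ 1.3881  0.2919 24.6653]
side end_stop [0.7139 0.0772 0.0748] 0.82 tool mm [ 166.0388 -108.2566   54.1279]
side grip_ball [ 0.5633 -0.1156  0.0908] 0.94 tool mm [-1.4256 70.0296 37.4571]
side vise_knobs [0.5464 0.0617 0.141 ] 0.62 tool mm [  -1.9071 -108.0705  -12.7532]
```

The carriage follows: ball and knobs both moved about 41 mm.

{"fn": "move_arm", "kwargs": {"series": "3 0 0 0 0 0; 10 0 0 0 0 0; 20 0 0 0 0 0; 30 0 0 0 0 0; 40 0 0 0 0 0; 50 0 0 0 0 0; 59 0 0 0 0 0; 64 0 0 0 0 0"}}

```text
time: 6.03
position: [0.6221, -0.0395, 0.1283]
tool_rot: [0.999, 0.046, 0.002, -0.0]
ft_force: [-0.4, 3.5, 13.0]
grip_width: 0.0003
grip_force: 6.4
```

{"fn": "move_arm", "kwargs": {"series": "3 0 0 0 0 0; 6 0 0 0 0 0; 9 0 0 0 0 0; 12 0 0 0 0 0; 14 0 0 0 0 0; 16 0 0 0 0 0; 16 0 0 0 0 0"}}

```text
time: 6.62
position: [0.6368, -0.0381, 0.1283]
tool_rot: [0.999, 0.046, 0.001, -0.0]
ft_force: [-1.5, 3.0, 10.9]
grip_width: 0.0004
grip_force: 5.8
```

```bash
python3 -c "import m;m.look(4)"
```

```text
6.6167 [ 0.6368 -0.0381  0.1283] [0.9958 0.0914 0.0023] F [-1.5064  2.9502 10.8597] 0.00042774778453393545
top end_stop [0.7184 0.083  0.0732] 0.67 tool mm [  92.1678 -113.0841   55.4337]
side button_top [ 0.6381 -0.0376  0.1066] 0.48 tool mm [ 1.2563 -0.3523 21.7491]
side end_stop [0.7182 0.0772 0.0796] 0.7 tool mm [  91.453  -107.3311   49.0281]
side grip_ball [ 0.6425 -0.1065  0.0888] 0.72 tool mm [-0.7006 68.6737 39.497 ]
side vise_knobs [0.6234 0.0681 0.1421] 0.62 tool mm [  -3.6395 -106.978   -13.6886]
```

{"fn": "move_arm", "kwargs": {"series": "1 0 0.3 0 0 0; 2 0 0.5 0 0 0; 3 0 0.5 0 0 0; 3 0 0.5 0 0 0"}}

```text
time: 7.45
position: [0.6372, -0.038, 0.1282]
tool_rot: [0.999, 0.046, -0.002, -0.0]
ft_force: [-6.9, 2.1, 17.6]
grip_width: 0.0008
grip_force: 8.8
```

The stop is met: the tool halted and the x force rose. I'll ease the press straight up while still leaning on the stop.

{"fn": "move_arm", "kwargs": {"series": "-1 0 -1 0 0 0; -1 0 -3 0 0 0; -1 0 -5 0 0 0; -1 0 -7 0 0 0; -1 0 -9 0 0 0; -1 0 -13 0 0 0; -1 0 -20 0 0 0; -1 0 -35 0 0 0"}}

```text
time: 8.12
position: [0.6368, -0.0389, 0.1592]
tool_rot: [0.999, 0.046, -0.002, -0.0]
ft_force: [-0.7, 0.8, -0.5]
grip_width: 0.0002
grip_force: 0.0
```

{"fn": "move_arm", "kwargs": {"series": "0 0 -30 0 0 0; 0 0 -60 0 0 0; -20 30 -75 0 0 0; -50 60 -75 0 0 0; -85 90 -75 0 0 0; -120 120 -75 0 0 0; -150 150 -75 0 0 0; -150 180 -75 0 0 0"}}

```text
time: 8.78
position: [0.4997, -0.2307, 0.2356]
tool_rot: [0.999, 0.046, -0.003, -0.002]
ft_force: [0.8, 0.5, -1.0]
grip_width: 0.0006
grip_force: 0.0
```

```bash
python3 -c "import m;m.look(5)"; python3 -c "
import cv2;a=cv2.imread('pics/side5.png')[160:360,200:440];b=cv2.imread('pics/top5.png')[160:360,200:440]
cv2.imwrite('pics/c5.png',cv2.resize(cv2.hconcat([a,b]),None,fx=1.66,fy=1.66,interpolation=2))"
```

```text
8.7833 [ 0.4997 -0.2307  0.2356] [ 0.9958  0.0917 -0.0054] F [ 0.7998  0.5383 -1.0047] 0.0006333458662683252
top button_top [ 0.6368 -0.0418  0.1103] 0.66 tool mm [ 154.4708 -175.0243  125.1434]
top end_stop [0.718  0.0805 0.0727] 0.84 tool mm [ 246.7481 -289.2229  162.6675]
top grip_ball [ 0.6443 -0.105   0.0869] 0.82 tool mm [ 156.2681 -111.317   148.2995]
top vise_knobs [0.6219 0.07   0.1477] 0.75 tool mm [ 149.6872 -287.8566   88.1842]
side button_top [ 0.6395 -0.0354  0.1105] 0.42 tool mm [ 157.7453 -181.1504  124.9484]
side grip_ball [ 0.6392 -0.103   0.0902] 0.92 tool mm [ 151.3553 -113.7884  145.035 ]
side vise_knobs [ 0.6394 -0.0394  0.1086] 0.19 tool mm [ 157.2891 -177.1694  126.8362]
```

View pics/c5.png

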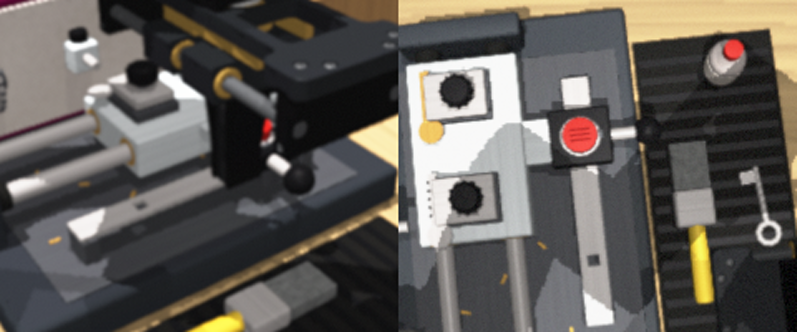

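The top view shows the carriage at the end buffers, the button free and the mat items undisturbed. The gripper hides the button in the side view, so I'll clear it to check the button height.

{"fn": "move_arm", "kwargs": {"series": "-20 30 -10 0 0 0; -40 60 -10 0 0 0; -60 90 -10 0 0 0; -80 120 -10 0 0 0; -100 150 -10 0 0 0; -110 180 -10 0 0 0; -120 200 -10 0 0 0; -120 200 -10 0 0 0"}}

```text
time: 9.95
position: [0.4029, -0.4463, 0.2459]
tool_rot: [0.999, 0.044, 0.0, 0.002]
ft_force: [-0.2, 0.3, 0.5]
grip_width: 0.0003
grip_force: 0.0
```

```bash
python3 - <<'E'
import m,cv2,numpy as np
m.look(6)
a=cv2.imread('pics/side0.png')[235:315,240:340]; b=cv2.imread('pics/side6.png')[205:285,280:380]
cv2.imwrite('pics/c6.png',cv2.resize(cv2.hconcat([a,b]),None,fx=4,fy=4,interpolation=2))
E
```

```text
9.95 [ 0.4029 -0.4463  0.2459] [0.9961 0.0885 0.0002] F [-0.1606  0.3312  0.5161] 0.0003201451049042951
top button_top [ 0.6354 -0.0415  0.113 ] 0.83 tool mm [ 267.3781 -383.1466  131.4174]
top end_stop [0.719  0.0809 0.0751] 0.89 tool mm [ 361.4799 -497.8174  168.8687]
top grip_ball [ 0.6428 -0.105   0.0891] 0.89 tool mm [ 269.1233 -319.3382  155.5764]
top vise_knobs [0.6246 0.0699 0.1448] 0.75 tool mm [ 266.4882 -494.9356   99.1641]
```

View pics/c6.png

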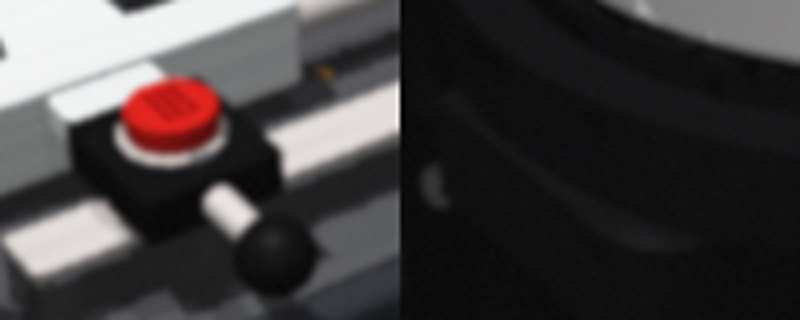

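The arm blocks the side camera here, so I'll go to the start area, from which the view was clear.

{"fn": "move_arm", "kwargs": {"series": "-25 15 0 0 0 0; -50 30 0 0 0 0; -75 45 0 0 0 0; -100 60 0 0 0 0; -125 75 0 0 0 0; -150 90 0 0 0 0; -170 105 0 0 0 0; -188 120 0 0 0 0"}}

```text
time: 11.12
position: [0.2262, -0.5791, 0.246]
tool_rot: [0.999, 0.046, -0.0, 0.0]
ft_force: [0.5, 0.4, 0.3]
grip_width: 0.0005
grip_force: 0.0
```

```bash
python3 - <<'E'
import m,cv2,numpy as np
m.look(7)
a=cv2.imread('pics/side0.png')[235:315,240:340]; b=cv2.imread('pics/side7.png')[195:295,290:410]
cv2.imwrite('pics/c7.png',cv2.hconcat([cv2.resize(a,(400,320)),cv2.resize(b,(400,320))]))
E
```

```text
11.1167 [ 0.2262 -0.5791  0.246 ] [ 0.9959  0.091  -0.0002] F [0.4734 0.415  0.2736] 0.0005124028543934961
top button_top [ 0.6347 -0.0431  0.1115] 0.86 tool mm [ 455.6324 -496.6002  134.4008]
top end_stop [0.7207 0.0815 0.0748] 0.68 tool mm [ 552.6188 -612.8608  171.0772]
top grip_ball [ 0.6434 -0.1054  0.0894] 0.96 tool mm [ 458.6327 -433.7679  156.5028]
top vise_knobs [0.6238 0.0727 0.1468] 0.96 tool mm [ 455.3061 -612.9101   99.0961]
side button_top [ 0.638  -0.0357  0.1115] 0.62 tool mm [ 459.592  -503.6692  134.3998]
side end_stop [0.7172 0.0776 0.0767] 0.55 tool mm [ 548.7781 -609.2953  169.1781]
side grip_ball [ 0.6414 -0.1049  0.0918] 0.95 tool mm [ 456.686  -434.4477  154.1032]
side vise_knobs [0.6245 0.0707 0.1426] 0.84 tool mm [ 455.822  -610.8549  103.2961]
```

View pics/c7.png

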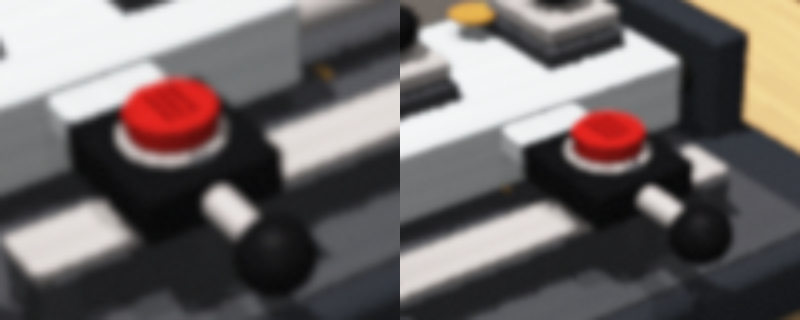

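The carriage is at the stop. To settle whether the button is fully up, I'll compare the red mask with the projected cap in both pictures.

```bash
python3 - <<'E'
from rig import robot
import cv2,numpy as np
c=robot.camera("side"); M=np.array(c["world_to_cam"])
def proj(P): return cv2.projectPoints(np.array(P,float),cv2.Rodrigues(M[:3,:3])[0],M[:3,3],np.array(c["mtx"]),np.array(c["distortion"]))[0][:,0]
def mask(im,x,y):
    h=im.astype(int); h=h[y-30:y+30,x-30:x+30]
    return (np.clip((h[...,0]-np.maximum(h[...,1],h[...,2]))/130,0,1))
t=np.linspace(0,2*np.pi,60)
for im,ctr in [(cv2.imread("pics/side0.png")[:,:,::-1],(.5170,-.0515)),(c["img"],(.6370,-.0400))]:
    x,y=proj([[*ctr,.108]])[0].astype(int); m=mask(im,x,y)
    print("red: area %.0f width %.1f height %.1f"%(m.sum(),m.max(1).sum() and (m.max(0)).sum(),(m.max(1)).sum()))
    for z in (.113,.109,.106):
        P=[[ctr[0]+.017*np.cos(a),ctr[1]+.017*np.sin(a),zz] for zz in (z,.102) for a in t]
        h=cv2.convexHull(proj(P).astype(np.float32)); w=np.ptp(h[:,0],axis=0)
        print(z,"area %.0f"%cv2.contourArea(h),w)
E
```

```text
red: area 376 width 27.0 height 19.4
0.113 area 426 [25.026703 20.334808]
0.109 area 366 [24.806244 17.957397]
0.106 area 322 [24.641663 16.184174]
red: area 312 width 24.9 height 17.4
0.113 area 347 [22.71106  17.864624]
0.109 area 296 [22.63858  15.601654]
0.106 area 257 [22.58435  13.912811]
```

The area ratio to a fully raised cap is 0.90 now and was 0.88 at the start, so the button has sprung up fully. At 4 mm down it would be about 1.05.

```bash
python3 -c "from rig import robot;print(robot.hand_in())"
```

```text
the job is handed in; nothing more can be done
None
```

The carriage was slid to the end stop with the lock button held down all the way, the button sprang back up over the loading slot, nothing on the mat was touched, and the job is handed in (no verdict was returned).

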